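Square up a layered billet between its press plates

TASK

Lay up the billet for the press in the squaring jig: set the striped copper-and-brass billet flat on the dark press plate that already lies in the jig, and the bright press plate with the round seat on top of it, seat upwards. Then push the jig's slide (the one with the black knob) fully in, so that all three stand square and flush against the rear stop between the side guides, and leave the slide in. Do not disturb the other things on the table.

Things in the scene. Friction and masses are not known exactly. Their poses are not given: they have to be found in the camera images.
- jig: jig fixed to the table: base 225x120x10 mm; origin under its centre, x from knob end to rear stop, z up. On the base (z=10 mm), 40 mm high: rear stop with face at x=95 mm; side guides with inner faces at y=+-31.5 mm for x=75..95 mm, opening to y=+-42.7 mm at x=30 mm, 12 mm thick. Two low rails, 12 mm high, beside the slide (x below -43 mm). Loading bay round x=33 mm, y=0
- nest (a point): where the stack belongs when pushed home: a point on the top of the jig's base under the centre of the stack, at x=70, y=0, z=10 mm in the jig's frame, with the jig's axes
- slide (a joint): travel of the slide along the jig's x, m: 0 = drawn out toward the robot, grows as pushed in; starts below 0.006. Face of its pusher (56 mm wide, 42 mm high, 12 mm thick) at x = -0.029 + travel in the jig's frame. It stays where it is left (friction 2.5 N); with the stack home it reads about 0.074
- knob (a point): middle of the black upright knob on the slide, on its axis: the knob is 24 mm in diameter, from 15 mm below this point to 13 mm above it, axes as the jig; 58 mm in front of the pusher's face
- bottom_plate: dark steel press plate, 50 mm (its x) x 60 mm (its y) x 10 mm, loose on the jig's base in the loading bay, its x roughly along the jig's x; origin at the centre of its underside
- billet: billet of striped copper and brass leaves tacked together, 50 mm (its x) x 60 mm (its y) x 18 mm, 0.3 to 0.6 kg, lying flat on the table right of the middle; origin at the centre of its underside
- top_plate: bright steel press plate with a small round seat in the middle of its upper face, 50 mm (its x) x 60 mm (its y) x 10 mm, about 0.23 kg, lying flat on the table right of the middle; origin at the centre of its underside
- brass_dish: round brass dish of small rings, 67 mm across, 15 mm high, by the left edge of the table; leave it alone
- pliers: flat-nose pliers with red grips, 48x135x12 mm, lying by the left edge; leave it alone
- loupe: small grey round loupe, 25 mm across, 16 mm high, by the left edge; leave it alone
- caliper: vernier caliper, 60x197x8 mm, lying near the front of the table right of the middle; leave it alone
- solder_coil: coil of thin silver wire, 43x56x9 mm, right rear; leave it alone
- matchbox: red matchbox, 36x55x15 mm, right rear; leave it alone
Mind the look-alikes: they are no part of the job. What is shaped like the bottom_plate but purple or turquoise is not meant.

How it is judged:
At the end, for the whole second after the job is handed in: Bottom plate, billet and top plate lie flat on one another in this order (3 mm in height, 0.04 rad), each centred within 2.5 mm of the nest point along and across the jig, turned less than 0.04 rad from the jig, at rest; the slide reads at least 0.071; other things within 30 mm of their start (x of bottom_plate in the frame of nest between -0.0025 and 0.0025 m and y of bottom_plate in the frame of nest between -0.0025 and 0.0025 m and z of bottom_plate in the frame of nest between -0.003 and 0.003 m and angle between the x axis of each of bottom_plate, billet, top_plate and the x axis of nest, either way round below 0.04 rad and angle between each of bottom_plate, billet, top_plate's own z axis and vertical below 0.04 rad and linear speed of each of bottom_plate, billet, top_plate below 0.01 m/s and x of billet in the frame of nest between -0.0025 and 0.0025 m and y of billet in the frame of nest between -0.0025 and 0.0025 m and z of billet in the frame of nest between 0.007 and 0.013 m and x of top_plate in the frame of nest between -0.0025 and 0.0025 m and y of top_plate in the frame of nest between -0.0025 and 0.0025 m and z of top_plate in the frame of nest between 0.025 and 0.031 m and value of joint slide above 0.071 m); the robot touches nothing.
It fails at once if one of the other things on the table (dish, pliers, loupe, caliper, wire coil, matchbox) is moved by more than 30 mm (distance of any of brass_dish, pliers, loupe, caliper, solder_coil, matchbox from where it was at the start of the episode above 0.03 m).
It also fails if it takes over 64 s, if anything falls off the work surface, if the arm or the gripper's body presses on something with over 40 N, if the wrist force passes 120 N, or if a joint passes its speed limit or range.

ROBOT

A 7-joint arm with a two-finger parallel gripper is mounted at the origin on a cart in front of the work surface, level with it; the furniture and walls round the work are solid. World frame = base frame: x ahead of the robot, y to its left, z up, the work surface at z = 0. Lengths are in m, angles in rad, forces in N, time in s.
With the tool pointing down it reaches from about 0.4 to 0.85 m from the base axis. Payload 4.4 kg.
Tool frame: the origin (TCP) lies at the very end of the fingers, on their centre line; the grasp point (between the pads) lies 19 mm behind it; z points along the fingers, y is the line along which they close (so a half turn about z gives the same grasp; the last joint's range is limited). The gripper opens to 94 mm and grips with 3 to 60 N. Pads are 16 mm wide; open, the fingers measure 119 mm over their backs; the gripper's body (75 mm by 177 mm) begins 78 mm behind the grasp point.
Start: joints at [-1.368, 0.628, 0.038, 1.517, -0.027, 0.996, -0.02], TCP at [0.173, 0.627, 0.205] pointing down, gripper open.
Joint ranges: [-3.06, 3.06], [-0.37, 2.12], [-1.25, 1.32], [0.18, 2.47], [-1.1, 4.24], [0.23, 1.98], [-2.94, 2.94]. Speed limits (rad/s): [2.57, 2.57, 3.14, 3.14, 3.14, 3.14, 3.14].

INTERFACE

Orientations are given as a unit quaternion [w, x, y, z].
In Python, from workcell import bot gives the robot as it stands.
- The arm moves only by the shell command python3 -m pendant 'ROWS' [OPENING] [FORCE]. ROWS is JSON, a list of rows, each a list of 6 numbers: the shift along the world's x, y, z as a fraction of full scale, then the turn, a rotation vector about the world's x, y, z as a fraction of full scale. In form: [[tx, ty, tz, rx, ry, rz], ...]. A call has 1 to 5 rows; each row is the pose to reach, as a shift and turn from the pose commanded when the call began; what a row does not reach only later rows make up. Full scale, the value 1, is 120 mm for a shift and 90 degrees for a turn. A row lasts 1/10 s, in which the tool goes at most 50 mm and 8.59 degrees, less where a joint would pass 70% of its speed; a pose out of reach is approached as far as the arm can. A call with a number of a shift or a turn outside -1 to 1 is refused whole. A call with a gripper value outside its range is refused whole. OPENING is the closure, from 0 (fully open) to 1 (shut), set as the call begins (- or left out, the last holds). The fingers move at their own pace and stop on an object; FORCE is the grip in N (left out, the last holds). Time passes only in rows, so rows that repeat a pose let the fingers close. It gives the time, the measured TCP pose, the force, the opening and the grip force at its end, in the units of the state.
- bot.get_obs(): the state, without advancing time (a new reading comes with each control period).
- bot.camera(name): name is "side" or "top" or "wrist"; returns (picture, depth): 420x560x3 uint8, blue, green, red; 420x560 float32, m along the optical axis (not along the pixel's ray), 0 where there is no reading.
- bot.calibration(name): a dict with "vfov" (degrees; the focal length in pixels is half the picture's height over the tangent of half this angle, whatever the lens; pixels are square), "cx", "cy" (the principal point, pixels), "k1" (the pictures are not rectified: a ray, as slopes to the right and down, at radius r is drawn at 1 + k1 r^2 times it, then the intrinsics apply), "R" (3x3) and "t" (3): a world point X has camera coordinates R X + t. Camera axes: x right, y down, z forward; pixel columns grow to the right and rows downward; lengths in m; the calibration is good to about 2 mm. A picture is of the moment at which its call begins: read the wrist's pose just before it. calibration takes no time and is no camera call; for the wrist camera it gives the pose at the moment of the call.
- bot.sign_off(): hands the job in; it is judged then, once.
Trained networks look in the newest picture that a camera, given by its name, has taken for a name from the list of things; names that differ only in an ending like _2 or _b are one class to them, and where a whole thing is asked for, a point or a joint stands for the part that bears it (a point fixed in the world has none). Each returns a list of dicts, best first, with "p" (0 to 1); they miss things now and then, are a little off and sometimes report something else, mostly with a low value. They report only what shows in the picture. A call takes as long as a camera call. They do not tell look-alikes from the thing itself.
- bot.recognise(camera, query): "xyz" ([x, y, z] in m, in world coordinates, good to about 4 mm: the middle of the surface that is visible of it).
- bot.spot_point(camera, query): "xyz" ([x, y, z] in m, in world coordinates, good to about 4 mm: a listed point, or the origin of a listed thing).
The state is a dict: "t": time; "q": joint angles; "qvel": joint speeds; "effort": joint torques, N m; "eef_pos": TCP position; "orientation": TCP orientation; "contact_force": force on the tool from outside, world axes, zero at the start; "ft_torque": the same for the moment, N m; "grip_width": finger opening in m; "gripper_force": force on a finger pad.
Only numpy, scipy, OpenCV 4.12 (cv2) and the standard library are available. Lean on these libraries where they do the work, as an engineer would, in place of code of your own. Each camera call takes 0.05 s, during which the arm holds its last target. There are 200 camera calls.

## Working session

There is one attempt and no reset: what is moved stays moved. The work goes in short steps, Python scripts to look and compute and a shell command to move; the robot and the scene stay as the last step left them, time stands still between calls to the robot, and variables do not carry over. Pictures are saved under pics/ and viewed, at most 10 in all, crops included, and the job is handed in when it is done.

```bash
mkdir -p pics; ls
cat > h.py <<'E'
import numpy as np,cv2
from workcell import bot
def K(n):
    c=bot.calibration(n);f=210/np.tan(np.radians(c['vfov'])/2);return c,f
def px2w(n,u,v,z=None,d=None):
    c,f=K(n);a=np.array([(u-c['cx'])/f,(v-c['cy'])/f]);s=a.copy()
    for _ in range(20): s=a/(1+c['k1']*(s@s))
    R=np.array(c['R']);t=np.array(c['t']);o=-R.T@t;r=R.T@np.array([s[0],s[1],1])
    return o+r*(d if d is not None else (z-o[2])/r[2])
def w2px(n,X):
    c,f=K(n);p=np.array(c['R'])@np.array(X)+np.array(c['t']);s=p[:2]/p[2];s=s*(1+c['k1']*(s@s));return s*f+[c['cx'],c['cy']]
E
python3 - <<'E'
from h import *
for n in ['top','side']:
    im,d=bot.camera(n);cv2.imwrite(f'pics/{n}0.png',im);np.save(f'{n}d.npy',d)
    for q in ['jig','billet','top_plate','bottom_plate','knob','slide','nest']:
        try:
            for f in ['recognise','spot_point']:
                print(n,f,q,[(np.round(r['xyz'],3),round(r['p'],2)) for r in getattr(bot,f)(n,q)])
        except Exception as e: print(n,q,e)
print(bot.get_obs())
for n in ['top','side','wrist']: print(n,bot.calibration(n))
E
```

```text
pics
top recognise jig [(array([0.553, 0.18 , 0.006]), 0.97), (array([0.648, 0.368, 0.003]), 0.34)]
top spot_point jig [(array([0.564, 0.185, 0.   ]), 0.82), (array([0.483, 0.169, 0.038]), 0.62)]
top recognise billet [(array([ 0.456, -0.295,  0.018]), 0.97)]
top spot_point billet [(array([ 0.457, -0.299,  0.001]), 0.67)]
top recognise top_plate [(array([ 0.578, -0.292,  0.01 ]), 0.67)]
top spot_point top_plate [(array([ 0.576, -0.294,  0.002]), 0.87)]
top recognise bottom_plate [(array([0.478, 0.017, 0.013]), 0.79), (array([0.613, 0.032, 0.01 ]), 0.62), (array([0.592, 0.192, 0.023]), 0.58), (array([ 0.459, -0.294,  0.015]), 0.58)]
top spot_point bottom_plate [(array([0.593, 0.192, 0.013]), 0.69), (array([0.476, 0.018, 0.002]), 0.63), (array([0.48 , 0.168, 0.038]), 0.6), (array([ 0.615,  0.03 , -0.001]), 0.57)]
top recognise knob [(array([0.498, 0.17 , 0.018]), 0.83)]
top spot_point knob [(array([0.482, 0.169, 0.038]), 0.59), (array([0.593, 0.19 , 0.014]), 0.54)]
top recognise slide [(array([0.498, 0.169, 0.021]), 0.77)]
top slide it knows: billet, bottom_plate, brass_dish, caliper, j
[... 2052 characters left out ...]
1832,  0.54480843,  0.87816074])}
side {'vfov': 46.71330054012974, 'cx': 270.9276014628524, 'cy': 208.0689787693561, 'k1': -0.16555038878257605, 'R': array([[-0.83607663, -0.54860449,  0.00299889],
       [-0.19834495,  0.29717334, -0.93399534],
       [ 0.51150284, -0.78148648, -0.35727261]]), 't': array([0.47518534, 0.17152056, 0.91207138])}
wrist {'vfov': 66.99399977303037, 'cx': 277.53101418700084, 'cy': 215.81725930372806, 'k1': -0.049462637980620616, 'R': array([[ 2.66445735e-01,  9.63849658e-01,  7.12600288e-04],
       [ 9.31442978e-01, -2.57677222e-01,  2.56936623e-01],
       [ 2.47831897e-01, -6.77959209e-02, -9.66427992e-01]]), 't': array([-0.65121365, -0.025281  ,  0.39119546])}
```

View pics/top0.png

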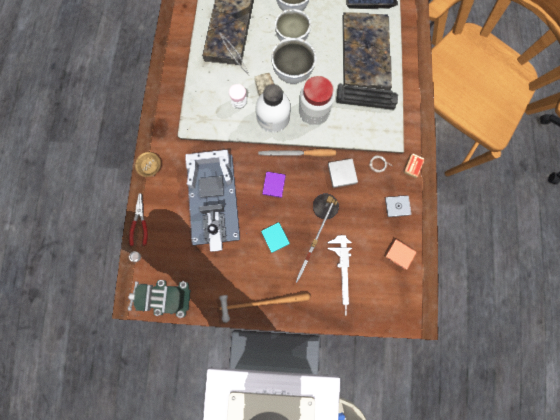

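View pics/side0.png

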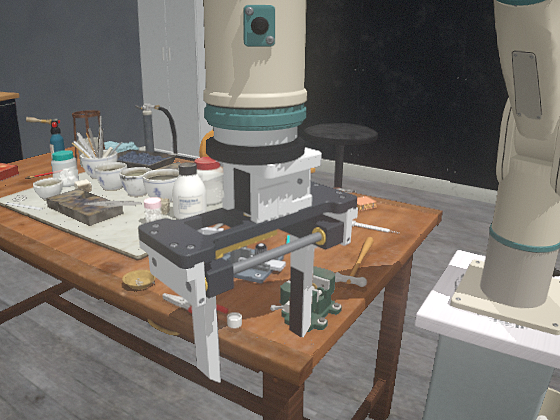

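Candidates for the stack parts: the copper/orange block at (401,254) is the billet. The grey plate at (399,206) with a round seat is the top plate. The whitish square at (343,173), purple at (274,184) and turquoise at (275,237) are look-alikes. The dark plate at (210,188) in the jig is the bottom plate. I'll confirm in one enlarged crop and fit the outlines.

Run:
```python
from h import *
im=cv2.imread('pics/top0.png')
a=cv2.resize(im[140:280,330:430],None,fx=4,fy=4,interpolation=cv2.INTER_CUBIC)
b=cv2.resize(im[140:280,180:280],None,fx=4,fy=4,interpolation=cv2.INTER_CUBIC)
cv2.imwrite('pics/crop.png',np.hstack([a,b]))
hsv=cv2.cvtColor(im,cv2.COLOR_BGR2HSV)
def fit(mask,seed,z,name):
    n,l,st,_=cv2.connectedComponentsWithStats(mask.astype(np.uint8))
    ys,xs=np.nonzero(l==l[seed[1],seed[0]])
    P=np.array([px2w('top',u,v,z)[:2] for u,v in zip(xs,ys)],np.float32)
    r=cv2.minAreaRect(P*1000);print(name,len(xs),r)
v=hsv[...,2];s=hsv[...,1]
print(im[254,401],im[212,399],im[200,399],im[225,400])
d=np.load('topd.npy')
def hgt():
    H=np.zeros((420,560))
    for y in range(150,290):
        for x in range(130,440): H[y,x]=px2w('top',x,y,d=d[y,x])[2]
    return H
H=hgt();np.save('H.npy',H)
fit(H>0.009,(401,254),.018,'billet');fit((H>0.005),(393,212),.01,'top')
```

```text
[150 187 249] [221 213 210] [224 216 211] [ 62  85 138]Traceback (most recent call last):
  File "<stdin>", line 20, in <module>
  File "<stdin>", line 18, in hgt
  File "h.py", line 6, in px2w
    c,f=K(n);a=np.array([(u-c['cx'])/f,(v-c['cy'])/f]);s=a.copy()
        ~^^^
  File "h.py", line 4, in K
    c=bot.calibration(n);f=210/np.tan(np.radians(c['vfov'])/2);return c,f
ValueError: time passes only in moves, steps and waits
```

View pics/crop.png

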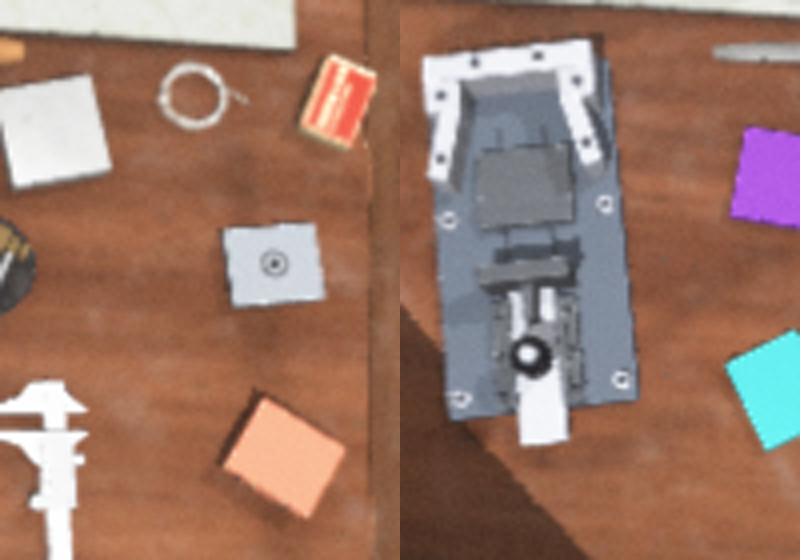

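The crop confirms all three: the plate with the ring seat at (399,206), the copper billet at (401,254), and the dark grey plate in the jig at (211,188). I'll move over the jig first and look with the wrist camera.

```bash
python3 -m pendant '[[0.33,-0.33,0,0,0,0],[0.67,-0.67,0,0,0,0],[1,-1,0,0,0,0]]' 0 20
python3 -m pendant '[[0.33,-0.33,0,0,0,0],[0.67,-0.67,0,0,0,0],[1,-1,0,0,0,0]]'
python3 -m pendant '[[0.33,-0.33,0,0,0,0],[0.67,-0.67,0,0,0,0],[1,-1,0,0,0,0],[1,-1,0,0,0,0],[1,-1,0,0,0,0]]'
python3 - <<'E'
import re
s=open('h.py').read()
s=s.replace("def K(n):\n","_c={}\ndef K(n):\n    if n in _c: return _c[n]\n").replace("return c,f","_c[n]=(c,f);return c,f",1)
s+='''
def look(n,name):
    _c.pop(n,None);K(n);im,d=bot.camera(n);cv2.imwrite(f'pics/{name}.png',im);np.save(f'{name}.npy',d);return im,d
def grid(n,d):
    c,f=K(n);v,u=np.mgrid[0:420,0:560];a=np.stack([(u-c['cx'])/f,(v-c['cy'])/f],-1).reshape(-1,2);s=a.copy()
    for _ in range(20): s=a/(1+c['k1']*(s**2).sum(1,keepdims=True))
    R=np.array(c['R']);t=np.array(c['t']);P=np.c_[s,np.ones(len(s))]*d.reshape(-1,1)
    return ((P-t)@R).reshape(420,560,3)
def rect(P,n=''):
    r=cv2.minAreaRect((P[:,:2]*1000).astype(np.float32));print(n,len(P),np.round(r[0],1),np.round(r[1],1),round(r[2],1));return r
'''
open('h.py','w').write(s)
E
python3 - <<'E'
from h import *
im,d=look('wrist','w1')
for q in ['jig','knob','nest','bottom_plate']: print(q,[(np.round(r['xyz'],4),round(r['p'],2)) for r in bot.spot_point('wrist',q)])
P=grid('wrist',d);np.save('P1.npy',P)
E
```

```text
t: 1.7
eef_pos: [0.2796, 0.5195, 0.2055]
orientation: [0.0, 0.133, 0.991, 0.0]
contact_force: [0.8, 0.5, 0.5]
grip_width: 0.0938
gripper_force: 0.0
t: 2.0
eef_pos: [0.386, 0.4131, 0.2058]
orientation: [0.0, 0.134, 0.991, 0.0]
contact_force: [1.2, 0.8, -0.4]
grip_width: 0.094
gripper_force: 0.0
t: 2.5
eef_pos: [0.5078, 0.2905, 0.2055]
orientation: [0.001, 0.138, 0.99, -0.001]
contact_force: [0.1, 0.7, 0.1]
grip_width: 0.0939
gripper_force: 0.0
jig [(array([ 0.5651,  0.1842, -0.0013]), 0.96)]
knob [(array([0.4796, 0.167 , 0.0382]), 0.97)]
nest [(array([0.6323, 0.1939, 0.0083]), 0.91)]
bottom_plate [(array([ 0.4752,  0.0186, -0.0039]), 0.98), (array([0.5932, 0.1854, 0.0113]), 0.9), (array([0.6121, 0.0308, 0.0028]), 0.56)]
```

View pics/w1.png

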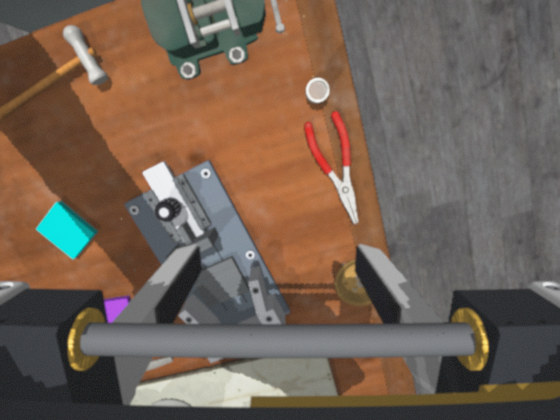

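The wrist view shows the jig with its knob at (167,210) and the bottom plate at (225,280); the fingers hide the rear stop. I'll fit the jig's base from depth and go on to the billet.

```bash
python3 -m pendant '[[0,-0.4,0,0,0,0],[0,-0.8,0,0,0,0],[0,-1,0,0,0,0]]'
python3 -m pendant '[[0,-0.4,0,0,0,0],[0,-0.8,0,0,0,0],[0,-1,0,0,0,0]]'
python3 -m pendant '[[0,-0.4,0,0,0,0],[-0.1,-0.8,0,0,0,0],[-0.2,-1,0,0,0,0]]'
python3 -m pendant '[[0,-0.4,0,0,0,0],[-0.2,-0.8,0,0,0,0],[-0.3,-1,0,0,0,0]]'
python3 -m pendant '[[0,-0.4,0,0,0,0],[0,-0.6,0,0,0,0],[0,-0.6,0,0,0,0],[0,-0.6,0,0,0,0]]'
python3 - <<'E'
from h import *
d=np.load('topd.npy');Pt=grid('top',d);Pw=np.load('P1.npy')
def base(P,n):
    x,y,z=P[...,0],P[...,1],P[...,2]
    m=(abs(x-.56)<.16)&(abs(y-.185)<.11)&(z>.006)&(z<.013)
    m=cv2.morphologyEx(m.astype(np.uint8),cv2.MORPH_OPEN,np.ones((3,3)))
    r=rect(P[m>0],n)
base(Pt,'top')
im,d=look('wrist','w2');P=grid('wrist',d)
for q in ['billet','top_plate']: print(q,[(np.round(r['xyz'],4),round(r['p'],2)) for r in bot.spot_point('wrist',q)])
for nm,PP in(('w',P),('t',Pt)):
  for n,c,z0,z1 in (('billet',(.456,-.296),.013,.023),('top',(.577,-.292),.006,.015)):
    m=(np.hypot(PP[...,0]-c[0],PP[...,1]-c[1])<.05)&(PP[...,2]>z0)&(PP[...,2]<z1)
    rect(PP[m],nm+n)
E
```

```text
t: 3.05
eef_pos: [0.5038, 0.1716, 0.2056]
orientation: [-0.0, 0.134, 0.991, -0.001]
contact_force: [0.2, -0.3, 0.2]
grip_width: 0.0941
gripper_force: 0.0
t: 3.35
eef_pos: [0.504, 0.0516, 0.2057]
orientation: [0.0, 0.135, 0.991, -0.001]
contact_force: [1.1, 0.3, 0.8]
grip_width: 0.0937
gripper_force: 0.0
t: 3.65
eef_pos: [0.4802, -0.0683, 0.2057]
orientation: [0.0, 0.135, 0.991, -0.001]
contact_force: [0.2, 0.0, 0.2]
grip_width: 0.0938
gripper_force: 0.0
t: 3.95
eef_pos: [0.4435, -0.1874, 0.2056]
orientation: [-0.0, 0.134, 0.991, -0.0]
contact_force: [0.2, -0.0, -0.3]
grip_width: 0.094
gripper_force: 0.0
t: 4.35
eef_pos: [0.4451, -0.2559, 0.2054]
orientation: [-0.0, 0.133, 0.991, 0.001]
contact_force: [-0.3, 1.0, -0.6]
grip_width: 0.0938
gripper_force: 0.0
top 1516 [556.9 183.6] [209.9 118.8] 9.7
billet [(array([ 0.4531, -0.2996,  0.0007]), 0.86)]
top_plate [(array([ 0.5779, -0.2906,  0.0011]), 0.78)]
wbillet 2060 [ 453.  -296.2] [60.2 50.7] 60.8
wtop 1619 [ 577.  -290.9] [51.3 60.7] 8.8
tbillet 468 [ 453.8 -295. ] [59.3 51.1] 62.5
ttop 460 [ 577.4 -290.3] [50.7 62.8] 9.2
```

View pics/w2.png

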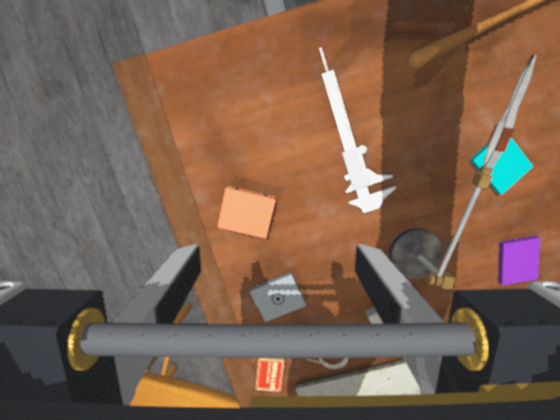

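Copper billet at (247,212) and plate with seat at (277,297), both seen cleanly; the fits agree to about 1 mm.

Run:
```python
from h import *
o=bot.get_obs();print(np.round(o['q'],2),np.round(np.array([.453,-.2958])-o['eef_pos'][:2],4),(np.array([.453,-.2958])-o['eef_pos'][:2])/.12, o['eef_pos'])
```

```text
[ 0.4   0.44  0.1   1.9  -0.06  0.81  1.83] [ 0.0077 -0.0407] [ 0.06453621 -0.33885162] [ 0.44525565 -0.25513781  0.20544385]
```

```bash
python3 -m pendant '[[0.02,-0.1,0,0,0,-0.09],[0.04,-0.2,0,0,0,-0.18],[0.064,-0.339,-0.1,0,0,-0.27],[0.064,-0.339,-0.2,0,0,-0.36],[0.064,-0.339,-0.3,0,0,-0.45]]'
python3 -m pendant '[[0,0,-0.1,0,0,-0.09],[0,0,-0.2,0,0,-0.18],[0,0,-0.3,0,0,-0.27],[0,0,-0.4,0,0,-0.36],[0,0,-0.4,0,0,-0.45]]'
python3 -m pendant '[[0,0,-0.1,0,0,-0.09],[0,0,-0.1,0,0,-0.18],[0,0,-0.1,0,0,-0.253],[0,0,-0.1,0,0,-0.253],[0,0,-0.1,0,0,-0.253]]'
python3 - <<'E'
from h import *
from scipy.spatial.transform import Rotation as Ro
o=bot.get_obs();R=Ro.from_quat(np.roll(o['orientation'],-1)).as_matrix();print(o['eef_pos'],np.degrees(np.arctan2(R[1,1],R[0,1])),R[:,2],o['q'][6])
E
```

```text
t: 5.0
eef_pos: [0.4531, -0.297, 0.1691]
orientation: [0.0, 0.47, 0.882, 0.0]
contact_force: [-0.3, 0.3, 0.0]
grip_width: 0.094
gripper_force: 0.0
t: 5.5
eef_pos: [0.4523, -0.2955, 0.12]
orientation: [-0.002, 0.747, 0.665, -0.0]
contact_force: [0.8, 0.5, -0.5]
grip_width: 0.0941
gripper_force: 0.0
t: 6.0
eef_pos: [0.4529, -0.2969, 0.1095]
orientation: [-0.0, 0.861, 0.508, 0.0]
contact_force: [-0.8, -0.3, 0.3]
grip_width: 0.094
gripper_force: 0.0
[ 0.45294239 -0.29687391  0.10946678] -28.898371502400174 [ 2.02436309e-05  5.10555609e-04 -9.99999869e-01] 0.5438797337812138
```

```bash
python3 -m pendant '[[0,0.01,-0.35,0,0,0],[0,0.01,-0.65,0,0,0],[0,0.01,-0.8,0,0,0],[0,0.01,-0.88,0,0,0],[0,0.01,-0.88,0,0,0]]'
python3 -m pendant '[[0,0,0,0,0,0],[0,0,0,0,0,0],[0,0,0,0,0,0],[0,0,0,0,0,0],[0,0,0,0,0,0]]' 1 35
python3 -m pendant '[[0,0,0.05,0,0,0],[0,0,0.2,0,0,0],[0,0,0.5,0,0,0],[0,0,0.8,0,0,0],[0,0,0.8,0,0,0]]'
```

```text
t: 6.5
eef_pos: [0.452, -0.2964, 0.0032]
orientation: [-0.001, 0.862, 0.507, -0.0]
contact_force: [0.2, 0.9, 0.1]
grip_width: 0.0938
gripper_force: 0.0
t: 7.0
eef_pos: [0.4527, -0.297, 0.0043]
orientation: [0.0, 0.862, 0.506, 0.0]
contact_force: [0.5, 0.3, -0.0]
grip_width: 0.0578
gripper_force: 0.0
t: 7.5
eef_pos: [0.4544, -0.2989, 0.1038]
orientation: [0.003, 0.862, 0.506, 0.002]
contact_force: [0.9, -0.4, -2.9]
grip_width: 0.0498
gripper_force: 35.0
```

The lift began before the fingers had fully closed, so the billet may be held low. I'll lower it again carefully and regrip.

```bash
python3 -m pendant '[[0,0,-0.3,0,0,0],[0,0,-0.55,0,0,0],[0,0,-0.65,0,0,0],[0,0,-0.65,0,0,0]]'
python3 -m pendant '[[0,0,-0.03,0,0,0],[0,0,-0.03,0,0,0]]'
python3 -m pendant '[[0,0,-0.03,0,0,0],[0,0,-0.03,0,0,0]]'
python3 -m pendant '[[0,0,-0.03,0,0,0],[0,0,-0.03,0,0,0]]'
```

```text
t: 7.9
eef_pos: [0.4507, -0.2958, 0.0198]
orientation: [-0.002, 0.862, 0.506, -0.001]
contact_force: [0.2, 0.6, -3.7]
grip_width: 0.0498
gripper_force: 35.0
t: 8.1
eef_pos: [0.4528, -0.2974, 0.0188]
orientation: [0.001, 0.862, 0.506, 0.0]
contact_force: [-0.7, -0.3, -3.6]
grip_width: 0.0491
gripper_force: 35.0
t: 8.3
eef_pos: [0.4527, -0.297, 0.015]
orientation: [0.0, 0.862, 0.506, 0.0]
contact_force: [0.3, -0.4, -2.9]
grip_width: 0.0494
gripper_force: 35.0
t: 8.5
eef_pos: [0.4524, -0.2968, 0.0109]
orientation: [-0.0, 0.862, 0.506, 0.0]
contact_force: [0.4, -0.1, -2.5]
grip_width: 0.0495
gripper_force: 35.0
```

```bash
python3 -m pendant '[[0,0,-0.02,0,0,0],[0,0,-0.02,0,0,0]]'
python3 -m pendant '[[0,0,-0.02,0,0,0],[0,0,-0.02,0,0,0]]'
```

```text
t: 8.7
eef_pos: [0.4525, -0.297, 0.0092]
orientation: [0.0, 0.862, 0.506, 0.0]
contact_force: [-0.8, 0.7, 3.2]
grip_width: 0.0494
gripper_force: 35.0
t: 8.9
eef_pos: [0.4525, -0.2971, 0.0087]
orientation: [0.0, 0.862, 0.506, 0.001]
contact_force: [-3.4, 3.9, 22.7]
grip_width: 0.0498
gripper_force: 35.0
```

```bash
python3 -m pendant '[[0,0,0.1,0,0,0],[0,0,0.4,0,0,0],[0,0,0.7,0,0,0],[0,0,1,0,0,0]]'
python3 -m pendant '[[0.1,0.1,0.2,0,0,0],[0.3,0.35,0.4,0,0,0.08],[0.4,0.7,0.4,0,0,0.16],[0.45,1,0.4,0,0,0.24]]'
python3 -m pendant '[[0,0.35,0,0,0,0.08],[0.15,0.7,0,0,0,0.16],[0.25,1,0,0,0,0.189],[0.25,1,0,0,0,0.189]]'
python3 - <<'E'
from h import *
P=grid('top',np.load('topd.npy'));x,y,z=P[...,0],P[...,1],P[...,2]
J=(abs(x-.56)<.16)&(abs(y-.185)<.11)
a=np.radians(9.7);c,s=np.cos(a),np.sin(a)
def st(m,n):
    p=P[m];q=np.c_[(p[:,0]-.5645)*c+(p[:,1]-.1845)*s,-(p[:,0]-.5645)*s+(p[:,1]-.1845)*c]*1000
    print(n,len(p),q.min(0).round(1),q.max(0).round(1));rect(p,n)
st(J&(z>.044)&(z<.056)&(x>.58),'walls')
st(J&(z>.017)&(z<.023)&(x>.56)&(x<.625)&(abs(y-.19)<.04),'bp')
st(J&(z>.006)&(z<.014),'base')
st(J&(z>.047)&(z<.06)&(x<.56),'knobpusher')
for n in('top',):
  look(n,'t2')
  o=bot.get_obs();print(o['eef_pos'],o['q'][6])
E
```

```text
t: 9.3
eef_pos: [0.4521, -0.2968, 0.1275]
orientation: [-0.0, 0.862, 0.506, -0.0]
contact_force: [1.3, -0.5, -4.5]
grip_width: 0.0496
gripper_force: 35.0
t: 9.7
eef_pos: [0.5081, -0.1748, 0.1751]
orientation: [0.001, 0.75, 0.661, 0.001]
contact_force: [0.6, 0.3, -3.6]
grip_width: 0.0498
gripper_force: 35.0
t: 10.1
eef_pos: [0.5381, -0.0494, 0.1738]
orientation: [-0.001, 0.643, 0.766, 0.002]
contact_force: [-0.1, 0.3, -2.8]
grip_width: 0.0497
gripper_force: 35.0
walls 589 [ 31.1 -50.8] [113.9  54.1]
walls 589 [635.7 198.6] [ 81.6 105.6] 10.6
bp 407 [  5.5 -29.1] [66.6 37.3]
bp 407 [599.3 194.7] [60.5 66.5] 9.0
base 2037 [-156.9  -92. ] [113.8  99.1]
base 2037 [539.9 173. ] [256.2 193.5] 21.0
knobpusher 206 [-94.5 -26.4] [-24.4  28.2]
knobpusher 206 [505.7 175.6] [70.  54.5] 9.2
[ 0.53692574 -0.053338    0.17395494] 0.5547638774248167
```

Run:
```python
from h import *
a=np.radians(9.8);c,s=np.cos(a),np.sin(a)
for n,x,y,z in [('bp0',477,153,.02),('bp1',571,143,.02),('bp2',574,221,.02),('bp3',481,228,.02),('bpc',526,187,.02),('screwL',449,219,.01),('screwR',605,204,.01),('screwFL',460,399,.01),('screwFR',622,379,.01)]:
    p=px2w('top',180+(x-400)/4-.4,140+y/4-.4,z);d=p-[.5643,.1855,0];print(n,p[:2].round(4),((d[0]*c+d[1]*s)*1e3).round(1),((-d[0]*s+d[1]*c)*1e3).round(1))
```

```text
bp0 [0.6141 0.223 ] 55.5 28.4
bp1 [0.6245 0.1634] 55.6 -32.0
bp2 [0.5737 0.1566] 4.3 -30.1
bp3 [0.5654 0.215 ] 6.1 28.9
bpc [0.5938 0.1892] 29.7 -1.4
screwL [0.5721 0.2385] 16.7 50.9
screwR [0.5884 0.1394] 15.9 -49.5
screwFL [0.4576 0.2189] -99.5 51.1
screwFR [0.477  0.1187] -97.4 -51.0
```

```bash
python3 -m pendant '[[0.1,0.35,0,0,0,0],[0.2,0.7,0,0,0,0],[0.24,1,0,0,0,0]]'
python3 -m pendant '[[0.1,0.35,0,0,0,0],[0.2,0.7,0,0,0,0],[0.24,1,0,0,0,0],[0.24,1,-0.3,0,0,0],[0.24,1,-0.6,0,0,0]]'
python3 -m pendant '[[0,0,0,0,0,0],[0,0,0,0,0,0]]'
cat >> h.py <<'E'
from scipy.spatial.transform import Rotation as Ro
def st(tgt=None,ang=None):
    o=bot.get_obs();R=Ro.from_quat(np.roll(o['orientation'],-1)).as_matrix();y=np.degrees(np.arctan2(R[1,1],R[0,1]))
    print(o['eef_pos'].round(4),'yaw',y.round(2),'tilt',R[:2,2].round(4),'q7',o['q'][6].round(2))
    if tgt is not None: print('shift',((np.array(tgt)-o['eef_pos'])/.12).round(3))
    if ang is not None: print('turn',(((ang-y+90)%180-90)/90).round(3))
E
python3 -c "
from h import *
st([.5945,.1895,.031],9.8);look('side','s1')"
```

```text
t: 10.45
eef_pos: [0.566, 0.0636, 0.1743]
orientation: [0.0, 0.647, 0.762, 0.0]
contact_force: [-0.3, -0.2, -3.4]
grip_width: 0.0497
gripper_force: 35.0
t: 10.95
eef_pos: [0.5949, 0.1836, 0.1021]
orientation: [0.001, 0.646, 0.763, 0.001]
contact_force: [-0.6, -0.7, -3.9]
grip_width: 0.0491
gripper_force: 35.0
t: 11.15
eef_pos: [0.5941, 0.1813, 0.1024]
orientation: [0.0, 0.647, 0.762, -0.001]
contact_force: [1.1, 0.1, -2.6]
grip_width: 0.0493
gripper_force: 35.0
[0.5941 0.1813 0.1024] yaw 9.31 tilt [-0.0008 -0.0015] q7 0.19
shift [ 0.003  0.068 -0.595]
turn 0.005
```

View pics/s1.png

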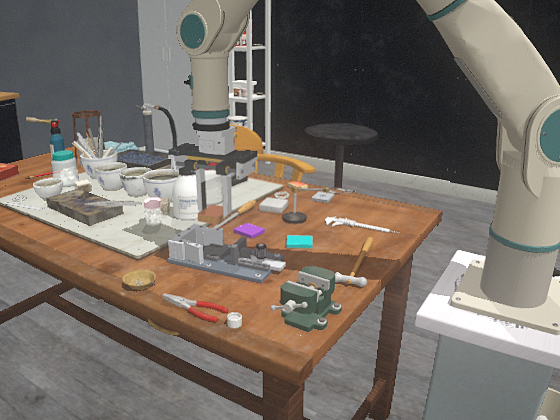

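The side view shows the billet held level between the fingers at (212,212), above the jig at (225,250). Lowering it now.

```bash
python3 -m pendant '[[0,0.068,-0.2,0,0,0.005],[0,0.068,-0.45,0,0,0.005],[0,0.068,-0.57,0,0,0.005],[0,0.068,-0.57,0,0,0.005]]'
python3 -m pendant '[[0,0,-0.02,0,0,0],[0,0,-0.02,0,0,0]]'
python3 -m pendant '[[0,0,-0.015,0,0,0],[0,0,-0.015,0,0,0]]'
```

```text
t: 11.6
eef_pos: [0.5936, 0.1904, 0.0335]
orientation: [-0.0, 0.644, 0.765, -0.001]
contact_force: [-1.6, -0.6, -3.2]
grip_width: 0.0497
gripper_force: 35.0
t: 11.8
eef_pos: [0.5953, 0.1911, 0.033]
orientation: [0.001, 0.644, 0.765, 0.001]
contact_force: [-0.3, 0.7, -3.0]
grip_width: 0.0495
gripper_force: 35.0
t: 12.0
eef_pos: [0.5944, 0.1913, 0.0303]
orientation: [0.0, 0.644, 0.765, 0.0]
contact_force: [0.0, 0.1, -2.5]
grip_width: 0.0494
gripper_force: 35.0
```

```bash
python3 -m pendant '[[0,0,-0.012,0,0,0],[0,0,-0.012,0,0,0]]'
python3 -m pendant '[[0,0,0,0,0,0],[0,0,0,0,0,0],[0,0,0,0,0,0],[0,0,0,0,0,0]]' 0.3
python3 -m pendant '[[0,0,0.1,0,0,0],[0,0,0.4,0,0,0],[0,0,0.8,0,0,0],[0,0,1,0,0,0]]'
python3 - <<'E'
from h import *
st([.577,-.2908,.12],9.0)
_,d=look('wrist','w3');P=grid('wrist',d)
m=(np.hypot(P[...,0]-.594,P[...,1]-.19)<.05)&(P[...,2]>.033)&(P[...,2]<.042);rect(P[m],'billet')
E
```

```text
t: 12.2
eef_pos: [0.5944, 0.1914, 0.0289]
orientation: [0.0, 0.644, 0.765, 0.0]
contact_force: [-1.3, 0.4, 1.2]
grip_width: 0.0497
gripper_force: 35.0
t: 12.6
eef_pos: [0.5941, 0.1912, 0.0283]
orientation: [0.0, 0.644, 0.765, 0.0]
contact_force: [0.1, 0.2, 0.0]
grip_width: 0.0659
gripper_force: 0.0
t: 13.0
eef_pos: [0.596, 0.1912, 0.1528]
orientation: [0.002, 0.644, 0.765, 0.002]
contact_force: [0.9, -0.5, -0.2]
grip_width: 0.066
gripper_force: 0.0
[0.596  0.1912 0.1528] yaw 9.86 tilt [0.0053 0.0013] q7 0.16
shift [-0.159 -4.017 -0.273]
turn -0.01
billet 3308 [593.8 192.4] [60.1 87.8] 21.9
```

View pics/w3.png

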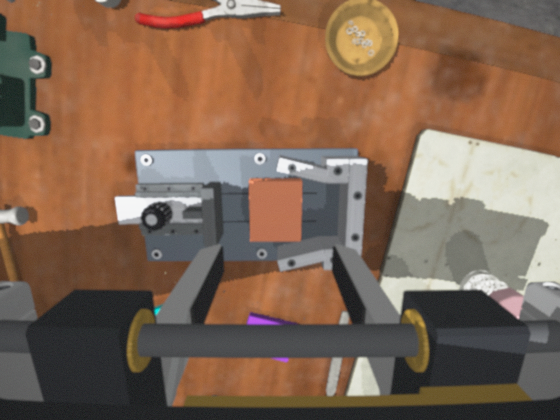

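Billet sits flat and square in the bay at (276,211). On to the top plate.

```bash
python3 -m pendant '[[0,-0.35,0,0,0,0],[0,-0.7,0,0,0,0],[0,-1,0,0,0,0]]' 0
python3 -m pendant '[[0,-0.35,0,0,0,0],[0,-0.7,0,0,0,0],[0,-1,0,0,0,0]]'
python3 -m pendant '[[0,-0.35,0,0,0,0],[0,-0.7,0,0,0,0],[0,-1,0,0,0,0]]'
python3 -m pendant '[[-0.1,-0.35,0,0,0,0],[-0.15,-0.7,0,0,0,0],[-0.15,-1,0,0,0,0],[-0.15,-1,0,0,0,0]]'
python3 -c "
from h import *
st([.577,-.2908,.0035],9.0)
for u,v in [(276,211)]: print(px2w('wrist',u,v,z=.038))
"
```

```text
t: 13.35
eef_pos: [0.594, 0.0691, 0.1492]
orientation: [0.001, 0.644, 0.765, 0.0]
contact_force: [0.5, 0.1, -0.7]
grip_width: 0.0865
gripper_force: 0.0
t: 13.65
eef_pos: [0.5938, -0.0515, 0.149]
orientation: [0.001, 0.644, 0.765, -0.0]
contact_force: [0.9, -0.7, -0.3]
grip_width: 0.0939
gripper_force: 0.0
t: 13.95
eef_pos: [0.5937, -0.1715, 0.149]
orientation: [0.001, 0.644, 0.765, -0.0]
contact_force: [0.9, 0.0, -0.7]
grip_width: 0.0943
gripper_force: 0.0
t: 14.35
eef_pos: [0.5739, -0.2968, 0.1494]
orientation: [0.002, 0.647, 0.763, -0.002]
contact_force: [-0.2, -1.4, 0.4]
grip_width: 0.0943
gripper_force: 0.0
[ 0.5739 -0.2968  0.1494] yaw 9.39 tilt [ 0.0004 -0.0058] q7 0.89
shift [ 0.026  0.05  -1.216]
turn -0.004
[ 0.57154305 -0.29436001  0.038     ]
```

```bash
python3 -m pendant '[[0.02,0.02,-0.3,0,0,0],[0.02,0.02,-0.6,0,0,0],[0.02,0.02,-0.9,0,0,0],[0.02,0.02,-1,0,0,0],[0.02,0.02,-1,0,0,0]]'
python3 -c "
from h import *
st([.577,-.2908,.0035],9.0)"
```

```text
t: 14.85
eef_pos: [0.5774, -0.2851, 0.0269]
orientation: [-0.002, 0.643, 0.766, -0.0]
contact_force: [0.1, -0.2, -0.0]
grip_width: 0.094
gripper_force: 0.0
[ 0.5774 -0.2851  0.0269] yaw 9.92 tilt [-0.003   0.0018] q7 0.94
shift [-0.004 -0.048 -0.195]
turn -0.01
```

```bash
python3 -m pendant '[[0,-0.03,-0.1,0,0,-0.01],[0,-0.03,-0.19,0,0,-0.01],[0,-0.03,-0.19,0,0,-0.01],[0,-0.03,-0.19,0,0,-0.01]]'
python3 -c "
from h import *
st([.577,-.2908,.0035],9.0)"
python3 -m pendant '[[0,0,0,0,0,0],[0,0,0,0,0,0],[0,0,0,0,0,0],[0,0,0,0,0,0],[0,0,0,0,0,0]]' 1 40
python3 -m pendant '[[0,0,0,0,0,0],[0,0,0,0,0,0],[0,0,0,0,0,0]]'
python3 -c "
from h import *
st([.577,-.2908,.0035],9.0)"
```

```text
t: 15.25
eef_pos: [0.5786, -0.29, 0.0057]
orientation: [0.0, 0.65, 0.76, 0.0]
contact_force: [0.7, 0.2, 0.1]
grip_width: 0.0938
gripper_force: 0.0
[ 0.5786 -0.29    0.0057] yaw 8.99 tilt [ 0.0003 -0.    ] q7 0.95
shift [-0.013 -0.006 -0.019]
turn 0.0
t: 15.75
eef_pos: [0.5785, -0.29, 0.0055]
orientation: [0.0, 0.65, 0.76, 0.0]
contact_force: [-0.4, 0.4, 1.2]
grip_width: 0.0571
gripper_force: 0.0
t: 16.05
eef_pos: [0.5783, -0.29, 0.0055]
orientation: [-0.0, 0.65, 0.76, -0.0]
contact_force: [0.0, 1.0, 0.7]
grip_width: 0.049
gripper_force: 40.0
[ 0.5783 -0.29    0.0055] yaw 8.99 tilt [-0.0001  0.0001] q7 0.95
shift [-0.011 -0.007 -0.016]
turn 0.0
```

```bash
python3 -m pendant '[[0,0,0,0,0,0],[0,0,0,0,0,0],[0,0,-0.025,0,0,0],[0,0,-0.025,0,0,0]]' 0.4
python3 -m pendant '[[0,0,0,0,0,0],[0,0,0,0,0,0],[0,0,0,0,0,0],[0,0,0,0,0,0],[0,0,0,0,0,0]]' 1 40
python3 -m pendant '[[0,0,0.05,0,0,0],[0,0,0.4,0,0,0],[0,0,0.7,0,0,0],[0,0,1,0,0,0],[0,0,1,0,0,0]]'
python3 -m pendant '[[0,0.1,0.1,0,0,0],[0,0.45,0.3,0,0,0],[0.1,0.8,0.3,0,0,0],[0.1,1,0.3,0,0,0.01]]'
python3 -m pendant '[[0,0.35,0,0,0,0],[0,0.7,0,0,0,0],[0,1,0,0,0,0]]'
python3 -m pendant '[[0,0.35,0,0,0,0],[0,0.7,0,0,0,0],[0,1,0,0,0,0]]'
python3 -m pendant '[[0,0.35,0,0,0,0],[0,0.7,0,0,0,0],[0,0.9,0,0,0,0],[0,0.9,0,0,0,0],[0,0.9,0,0,0,0]]'
python3 -c "
from h import *
st([.594,.1908,.045],9.8)
im,_=look('side','s2');cv2.imwrite('pics/s2c.png',cv2.resize(im[150:300,150:300],None,fx=4,fy=4))"
```

```text
t: 16.45
eef_pos: [0.5781, -0.2898, 0.0019]
orientation: [-0.0, 0.65, 0.76, -0.0]
contact_force: [-0.2, 0.4, -0.5]
grip_width: 0.0565
gripper_force: 0.0
t: 16.95
eef_pos: [0.5782, -0.2899, 0.0023]
orientation: [-0.0, 0.65, 0.76, -0.0]
contact_force: [0.3, 0.2, -2.2]
grip_width: 0.0494
gripper_force: 40.0
t: 17.45
eef_pos: [0.5815, -0.2923, 0.1282]
orientation: [0.005, 0.65, 0.76, 0.001]
contact_force: [0.2, -0.4, -2.2]
grip_width: 0.049
gripper_force: 40.0
t: 17.85
eef_pos: [0.5914, -0.1634, 0.1578]
orientation: [-0.002, 0.642, 0.767, 0.001]
contact_force: [0.7, 0.5, -3.0]
grip_width: 0.0495
gripper_force: 40.0
t: 18.15
eef_pos: [0.5887, -0.0458, 0.1572]
orientation: [-0.002, 0.643, 0.766, -0.0]
contact_force: [0.6, -0.8, -1.7]
grip_width: 0.0493
gripper_force: 40.0
t: 18.45
eef_pos: [0.5883, 0.074, 0.1572]
orientation: [-0.002, 0.643, 0.766, -0.001]
contact_force: [0.4, -0.2, -2.4]
grip_width: 0.0495
gripper_force: 40.0
t: 18.95
eef_pos: [0.5887, 0.1788, 0.1573]
orientation: [-0.001, 0.643, 0.766, -0.001]
contact_force: [0.0, -1.2, -2.1]
grip_width: 0.0495
gripper_force: 40.0
[0.5887 0.1788 0.1573] yaw 10.0 tilt [-0.0029 -0.001 ] q7 0.17
shift [ 0.044  0.1   -0.936]
turn -0.002
```

View pics/s2c.png

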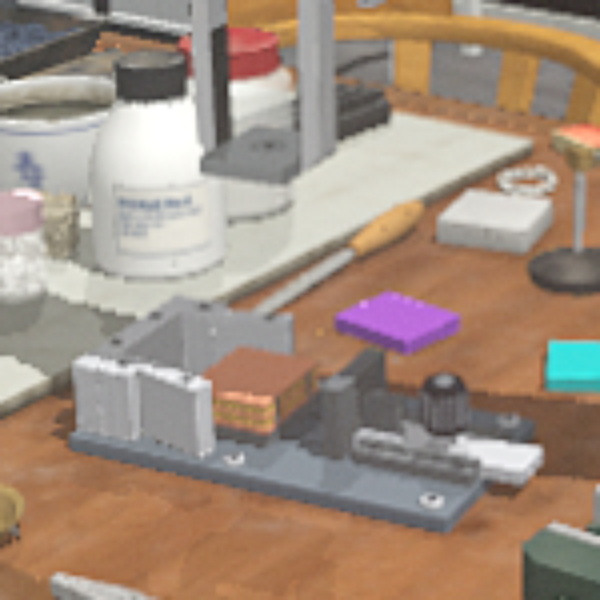

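The crop shows the top plate level in the fingers with the seat upward, and the billet flat on the dark plate in the jig. Lowering.

```bash
python3 -m pendant '[[0.044,0.1,-0.2,0,0,0],[0.044,0.1,-0.5,0,0,0],[0.044,0.1,-0.8,0,0,0],[0.044,0.1,-0.9,0,0,0],[0.044,0.1,-0.9,0,0,0]]'
python3 -m pendant '[[0,0,0,0,0,0],[0,0,0,0,0,0]]'
python3 -c "
from h import *
st([.5945,.192,.0405],9.8)"
```

```text
t: 19.5
eef_pos: [0.5943, 0.1881, 0.0488]
orientation: [-0.001, 0.644, 0.765, -0.002]
contact_force: [1.2, 0.1, -1.4]
grip_width: 0.0494
gripper_force: 40.0
t: 19.7
eef_pos: [0.5973, 0.1899, 0.0524]
orientation: [0.001, 0.644, 0.765, 0.001]
contact_force: [0.8, -0.3, -2.6]
grip_width: 0.0492
gripper_force: 40.0
[0.5973 0.1899 0.0524] yaw 9.85 tilt [0.0032 0.0008] q7 0.22
shift [-0.023  0.018 -0.099]
turn -0.001
```

```bash
python3 -m pendant '[[-0.01,0.015,-0.04,0,0,0],[-0.015,0.015,-0.07,0,0,0],[-0.015,0.015,-0.085,0,0,0],[-0.015,0.015,-0.085,0,0,0]]'
python3 -c "
from h import *
st([.5945,.192,.0405],9.8)"
python3 -m pendant '[[0,0,-0.012,0,0,0],[0,0,-0.012,0,0,0],[0,0,-0.012,0,0,0]]'
python3 -c "
from h import *
st([.5945,.192,.0405],9.8)"
```

```text
t: 20.1
eef_pos: [0.5938, 0.192, 0.0403]
orientation: [-0.0, 0.643, 0.765, 0.0]
contact_force: [-1.0, -0.0, -1.9]
grip_width: 0.0492
gripper_force: 40.0
[0.5938 0.192  0.0403] yaw 9.9 tilt [-0.      0.0002] q7 0.22
shift [0.006 0.    0.002]
turn -0.001
t: 20.4
eef_pos: [0.5939, 0.1919, 0.0402]
orientation: [-0.0, 0.644, 0.765, 0.0]
contact_force: [-3.4, 0.0, 8.1]
grip_width: 0.0492
gripper_force: 40.0
[0.5939 0.1919 0.0402] yaw 9.89 tilt [-0.      0.0009] q7 0.22
shift [0.005 0.    0.003]
turn -0.001
```

```bash
python3 -m pendant '[[0,0,0,0,0,0],[0,0,0,0,0,0],[0,0,0,0,0,0],[0,0,0,0,0,0]]' 0.3
python3 -m pendant '[[0,0,0.08,0,0,0],[0,0,0.4,0,0,0],[-0.2,0,0.7,0,0,0],[-0.55,0,0.7,0,0,0],[-0.9,-0.1,0.7,0,0,0]]'
python3 -m pendant '[[-0.1,-0.05,0,0,0,0],[-0.29,-0.13,0,0,0,0],[-0.29,-0.13,0,0,0,0],[-0.29,-0.13,0,0,0,0]]' 1 20
python3 - <<'E'
from h import *
st([.449,.164,.032],9.8)
look('top','t3');im=cv2.imread('pics/t3.png')
cv2.imwrite('pics/t3c.png',cv2.resize(im[130:260,150:280],None,fx=4,fy=4,interpolation=cv2.INTER_CUBIC))
print([(np.round(r['xyz'],4),round(r['p'],2)) for r in bot.spot_point('top','knob')],[(np.round(r['xyz'],4),round(r['p'],2)) for r in bot.spot_point('top','top_plate')])
E
```

```text
t: 20.8
eef_pos: [0.594, 0.1918, 0.0387]
orientation: [0.0, 0.644, 0.765, -0.0]
contact_force: [0.3, -1.0, -0.1]
grip_width: 0.0655
gripper_force: 0.0
t: 21.3
eef_pos: [0.4859, 0.1815, 0.1244]
orientation: [0.001, 0.643, 0.766, 0.002]
contact_force: [-0.5, -0.6, 0.1]
grip_width: 0.0655
gripper_force: 0.0
t: 21.7
eef_pos: [0.4521, 0.1646, 0.1235]
orientation: [0.0, 0.644, 0.765, 0.001]
contact_force: [0.0, -0.5, 0.4]
grip_width: 0.0371
gripper_force: 0.0
[0.4521 0.1646 0.1235] yaw 9.88 tilt [0.0018 0.0009] q7 0.19
shift [-0.026 -0.005 -0.763]
turn -0.001
[(array([0.4815, 0.1674, 0.0391]), 0.61), (array([0.636 , 0.1957, 0.0109]), 0.27)] [(array([0.5904, 0.1894, 0.0403]), 0.8), (array([ 0.6446,  0.3624, -0.0013]), 0.75)]
```

View pics/t3c.png

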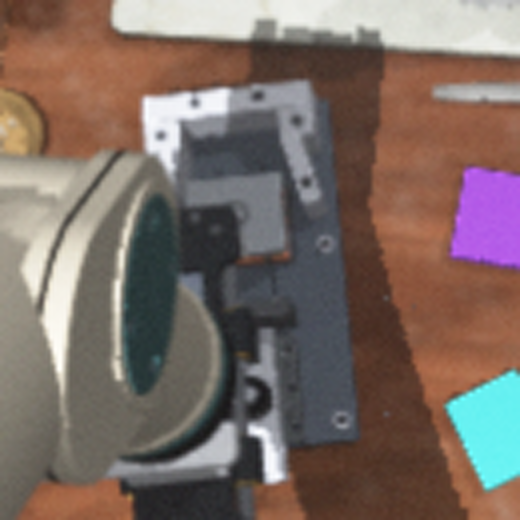

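The stack lies in order with the seat visible at (240,212), and the knob at (255,397) is behind the gripper. I'll go down behind the knob with the fingers closed.

```bash
python3 -m pendant '[[-0.018,0.01,0,0,0,0],[-0.018,0.01,0,0,0,0],[-0.018,0.01,-0.2,0,0,0],[-0.018,0.01,-0.4,0,0,0],[-0.018,0.01,-0.6,0,0,0]]'
python3 -m pendant '[[0,0,-0.1,0,0,0],[0,0,-0.16,0,0,0],[0,0,-0.16,0,0,0]]'
python3 -c "
from h import *
st([.450,.1658,.033],9.8);st([.5643-.0365*.985,.1855-.0365*.17,.033])"
```

```text
t: 22.35
eef_pos: [0.4494, 0.1658, 0.05]
orientation: [0.0, 0.643, 0.766, 0.0]
contact_force: [-0.3, 0.2, 0.2]
grip_width: 0.0007
gripper_force: 0.0
t: 22.65
eef_pos: [0.4488, 0.1652, 0.0311]
orientation: [-0.0, 0.644, 0.765, -0.0]
contact_force: [0.0, -0.2, 0.3]
grip_width: 0.0005
gripper_force: 0.0
[0.4488 0.1652 0.0311] yaw 9.87 tilt [-0.0009 -0.0003] q7 0.29
shift [0.01  0.005 0.015]
turn -0.001
[0.4488 0.1652 0.0311] yaw 9.87 tilt [-0.0009 -0.0003] q7 0.29
shift [0.663 0.117 0.015]
```

Push along the jig axis, slowly (about 9 mm per row), watching the force.

```bash
python3 -m pendant '[[0.06,0.01,0.01,0,0,0],[0.12,0.02,0.01,0,0,0],[0.17,0.03,0.01,0,0,0],[0.22,0.038,0.01,0,0,0],[0.27,0.047,0.01,0,0,0]]'
python3 -m pendant '[[0.05,0.0087,0,0,0,0],[0.1,0.017,0,0,0,0],[0.15,0.026,0,0,0,0],[0.2,0.035,0,0,0,0]]'
python3 -m pendant '[[0.03,0.005,0,0,0,0],[0.06,0.01,0,0,0,0],[0.09,0.016,0,0,0,0],[0.09,0.016,0,0,0,0]]'
python3 -c "
from h import *
st([.5643-.0365*.985,.1855-.0365*.17,.033])"
```

```text
t: 23.15
eef_pos: [0.4816, 0.1713, 0.033]
orientation: [-0.0, 0.643, 0.765, -0.0]
contact_force: [-2.7, -0.5, 1.6]
grip_width: 0.0005
gripper_force: 1.4
t: 23.55
eef_pos: [0.5041, 0.1753, 0.0325]
orientation: [-0.001, 0.643, 0.765, -0.001]
contact_force: [-4.9, -0.2, 3.0]
grip_width: 0.001
gripper_force: 2.6
t: 23.95
eef_pos: [0.5158, 0.1774, 0.0325]
orientation: [-0.0, 0.643, 0.765, -0.0]
contact_force: [-3.9, -0.0, 1.1]
grip_width: 0.0006
gripper_force: 1.8
[0.5158 0.1774 0.0325] yaw 9.9 tilt [-0.0011  0.    ] q7 0.27
shift [0.104 0.016 0.004]
```

```bash
python3 -m pendant '[[0.02,0.0035,0,0,0,0],[0.04,0.007,0,0,0,0],[0.06,0.0105,0,0,0,0],[0.06,0.0105,0,0,0,0]]'
python3 -m pendant '[[0.02,0.0035,0,0,0,0],[0.03,0.005,0,0,0,0],[0.03,0.005,0,0,0,0]]'
python3 -m pendant '[[0.02,0.0035,0,0,0,0],[0.02,0.0035,0,0,0,0]]'
python3 -c "
from h import *
st([.5643-.0365*.985,.1855-.0365*.17,.033])"
```

```text
t: 24.35
eef_pos: [0.5228, 0.1786, 0.0325]
orientation: [-0.0, 0.643, 0.765, -0.0]
contact_force: [-3.5, -1.1, 0.5]
grip_width: 0.0006
gripper_force: 2.0
t: 24.65
eef_pos: [0.5265, 0.1792, 0.0326]
orientation: [-0.0, 0.643, 0.765, -0.0]
contact_force: [-4.5, 0.4, -0.3]
grip_width: 0.0006
gripper_force: 2.2
t: 24.85
eef_pos: [0.529, 0.1797, 0.0326]
orientation: [-0.0, 0.643, 0.766, -0.0]
contact_force: [-5.1, 0.8, -1.0]
grip_width: 0.0005
gripper_force: 2.2
[0.529  0.1797 0.0326] yaw 9.9 tilt [-0.0006  0.0002] q7 0.26
shift [-0.006 -0.003  0.003]
```

Not at the stop yet, so I'll keep going until the force rises.

```bash
for i in 1; do python3 -m pendant '[[0.015,0.0026,0,0,0,0],[0.015,0.0026,0,0,0,0]]'; python3 -m pendant '[[0.015,0.0026,0,0,0,0],[0.015,0.0026,0,0,0,0]]'; python3 -m pendant '[[0.015,0.0026,0,0,0,0],[0.015,0.0026,0,0,0,0]]'; done | grep -E "eef|contact"
```

```text
eef_pos: [0.529, 0.1797, 0.0325]
contact_force: [-7.4, 0.6, 2.7]
eef_pos: [0.5291, 0.1797, 0.0324]
contact_force: [-10.9, -0.4, 5.2]
eef_pos: [0.5291, 0.1797, 0.0322]
contact_force: [-14.1, -2.5, 7.9]
```

```bash
(python3 -m pendant '[[0.03,0.005,0,0,0,0],[0.03,0.005,0,0,0,0],[0.03,0.005,0,0,0,0]]'
python3 -m pendant '[[-0.03,-0.005,0,0,0,0],[-0.08,-0.014,0,0,0,0],[-0.16,-0.028,0,0,0,0],[-0.16,-0.028,0,0,0,0]]'
python3 -m pendant '[[0,0,0.3,0,0,0],[0,0,0.7,0,0,0],[0,0,1,0,0,0],[0,0,1,0,0,0]]'
python3 -m pendant '[[-0.1,-0.3,0.3,0,0,0],[-0.1,-0.6,0.5,0,0,0],[-0.1,-1,0.5,0,0,0]]'
python3 -m pendant '[[0,-0.35,0,0,0,0],[0,-0.7,0,0,0,0],[0,-1,0,0,0,0],[0,-1,0,0,0,0],[0,-1,0,0,0,0]]')| grep -E "^t|eef|contact"
python3 - <<'E'
from h import *
im,d=look('top','t4');P=grid('top',d)
cv2.imwrite('pics/t4c.png',cv2.resize(im[140:250,160:260],None,fx=5,fy=5,interpolation=cv2.INTER_CUBIC))
for q in('knob','top_plate'): print([(np.round(r['xyz'],4),round(r['p'],2)) for r in bot.spot_point('top',q)])
print('nest',.5643+.07*.985,.1855+.07*.17, 'knob home x',-.087+.074)
E
```

```text
t: 25.75
eef_pos: [0.5291, 0.1797, 0.0317]
contact_force: [-18.1, -2.3, 10.3]
t: 26.15
eef_pos: [0.5199, 0.1774, 0.0333]
contact_force: [0.5, 0.2, -0.1]
t: 26.55
eef_pos: [0.5244, 0.1784, 0.1581]
contact_force: [1.0, 0.5, -0.1]
t: 26.85
eef_pos: [0.5102, 0.0579, 0.2155]
contact_force: [1.2, -0.2, -0.8]
t: 27.35
eef_pos: [0.5076, -0.0632, 0.2125]
contact_force: [-0.2, 0.1, 0.1]
[(array([0.5509, 0.18  , 0.0394]), 0.57), (array([0.6333, 0.1997, 0.0134]), 0.5)]
[(array([0.6338, 0.195 , 0.0389]), 0.73)]
nest 0.6332500000000001 0.1974 knob home x -0.012999999999999998
```

View pics/t4c.png

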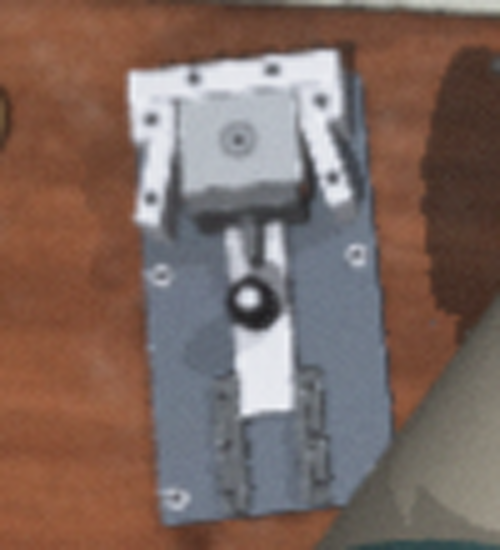

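Run:
```python
from h import *
a=np.radians(9.8);c,s=np.cos(a),np.sin(a)
for f in('topd','t4'):
    P=grid('top',np.load(f+'.npy'));X=(P[...,0]-.5643)*c+(P[...,1]-.1855)*s;Y=-(P[...,0]-.5643)*s+(P[...,1]-.1855)*c;Z=P[...,2]
    k=(Z>.046)&(Z<.06)&(abs(Y)<13)&(abs(Y)<.018)
    for n,lo,hi in(('knob',-.11,-.055),('knob2',-.035,.012),('pusher',-.05,-.01),('pusher2',.025,.05)):
        m=k&(X>lo)&(X<hi)
        if m.sum()>3: print(f,n,m.sum(),(X[m].mean()*1e3).round(1),(X[m].min()*1e3).round(1),(X[m].max()*1e3).round(1))
    m=(Z>.044)&(abs(X-.07)<.024)&(abs(Y)<.028)
    A=np.c_[X[m],Y[m],np.ones(m.sum())]
    if f=='t4': print('top plane slope,z',np.linalg.lstsq(A,Z[m],rcond=None)[0].round(4),Z[m].mean().round(4),Z[m].std().round(4))
```

```text
topd knob 84 -83.5 -94.5 -71.9
topd knob2 63 -29.9 -34.9 -24.3
topd pusher 81 -31.3 -37.0 -24.3
t4 knob2 81 -12.8 -24.5 -0.2
t4 pusher 52 -16.8 -24.5 -10.2
t4 pusher2 90 40.6 33.9 49.9
top plane slope,z [ 0.0005 -0.0075  0.0487] 0.0488 0.0018
```

The knob's mean position gives a travel of about 0.074 and the top plate is level at 48 mm, so the stack is home. Handing in.

```bash
python3 -c "
from workcell import bot
print(bot.sign_off())"
```

```text
the job is handed in; nothing more can be done
None
```

The job is handed in at about 27.5 s of the 64 s: the stack is in order with the seat up, and the slide is pushed in and left at about 0.074 m by my camera measurement; sign-off returned no verdict.

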